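# Pack the sample carrier

### The arm

A 6-joint arm with a two-finger parallel gripper is mounted at the origin on the work surface. World frame = base frame: x ahead of the robot, y to its left, z up, the work surface at z = 0. Lengths are in m, angles in degrees, forces in N, time in s.
With the tool pointing down it reaches from about 0.375 to 0.9 m from the base axis. Payload 3.1 kg.
Tool frame: the origin (TCP) lies at the very end of the fingers, on their centre line; the grasp point (between the pads) lies 19 mm behind it; z points along the fingers, x is the direction in which the jaws open and shut, and the axes are right-handed (so a half turn about z gives the same grasp; the last joint's range is limited). The gripper opens to 87 mm and grips with 3 to 60 N. Pads are 19 mm wide; open, the fingers measure 117 mm over their backs; the gripper's body (75 mm by 190 mm) begins 51 mm behind the grasp point.
Start: joints at [-10.227, 30.224, 82.088, -0, 67.689, -10.227], TCP at [0.625, 0, 0.223] pointing down, gripper open.
Joint ranges: [-176.69, 176.69], [-43.24, 126.21], [12.49, 139.97], [-82, 262], [0, 151.66], [-163.58, 163.58]. Speed limits (degrees/s): [159.86, 159.86, 180, 180, 180, 180].

### API

Orientations are given as a 3x3 rotation matrix whose columns are the frame's x, y, z axes.
In Python, from rig import read_state, capture, bot gives the robot as it stands.
- The arm moves only by the shell command python3 -m crank 'ROWS' [OPENING]. ROWS is JSON, a list of rows, each a list of 2 entries, a list of its own where there are three numbers: the shift along the tool's x, y, z in cm, then the turn, a rotation vector about the tool's x, y, z in rad. In form: [[[dx, dy, dz], [wx, wy, wz]], ...]. A call has 1 to 12 rows; each row shifts and turns the commanded pose from where the row before left it, along the tool's axes as they then stand; what a row does not reach is not made up. A row lasts 1/10 s, in which the tool goes at most 50 mm and 8.59 degrees, less where a joint would pass 70% of its speed; a pose out of reach is approached as far as the arm can. A call with a gripper value outside its range is refused whole. OPENING is the closure, from -1 (fully open) to 1 (shut), set as the call begins (- or left out, the last holds). The fingers move at their own pace and stop on an object; the grip force is fixed at half the most. Time passes only in rows, so rows that do not move let the fingers close. It gives the time, the measured TCP pose, the force and the opening at its end, in the units of the state.
- read_state(): the state, without advancing time (a new reading comes with each control period).
- capture(name): name is "scene" or "side" or "wrist"; returns a dict with "pixels" (384x512x3 uint8, red, green, blue), "camera_matrix" (3x3 intrinsics, pixels), "R" (3x3) and "t" (3): a world point X has camera coordinates R X + t. Camera axes: x right, y down, z forward; pixel columns grow to the right and rows downward; lengths in m; the calibration is good to about 2 mm. A picture is of the moment at which its call begins. There is no depth.
- bot.hand_in(): hands the job in, once; it reports no verdict.
The state is a dict: "time_s": time; "joint_positions": joint angles; "qvel": joint speeds; "tau": joint torques, N m; "position": TCP position; "tcp_rot": TCP orientation; "force": force on the tool from outside, world axes, zero at the start; "moment": the same for the moment, N m; "opening": opening from 0.0 (shut) to 1.0 (fully open).
Only numpy, scipy, OpenCV 4.12 (cv2) and the standard library are available. Lean on these libraries where they do the work, as an engineer would, in place of code of your own. Each camera call takes 0.05 s, during which the arm holds its last target.

### The job

Pack the sample carrier: stand each of the four capped amber bottles upright in the pocket cut to its own shape (large round, small round, square, oblong for the flat one), fully down on the pocket's floor. Set the bottles down rather than dropping them, tip nothing over, and leave the open, uncapped bottles standing where they are.

Things in the scene. Friction and masses are not known exactly. Their poses are not given: they have to be found in the camera images.
- round_bottle: large round amber glass bottle with a cap: round body 60 mm across and 66 mm tall, sloping shoulder up to 78 mm. Black cap, 32 mm across, 24 mm tall, on the axis, top 112 mm above the origin: grip it from above. Below it 10 mm of narrower neck. Origin: centre of the underside, z up. Loose, upright at the start, turned anyhow. About 0.15 to 0.31 kg.
- small_bottle: small round amber glass bottle with a cap: round body 36 mm across, shoulder up to 54 mm. Black cap, 26 mm across, 24 mm tall, on the axis, top 88 mm above the origin: grip it from above. Below it 10 mm of narrower neck. Origin: centre of the underside, z up. Loose, upright at the start, turned anyhow. About 0.06 to 0.11 kg.
- square_bottle: square amber glass bottle with a cap: body 50 x 50 mm (sides along x and y), flat shoulder at 68 mm. Black cap, 32 mm across, 24 mm tall, on the axis, top 102 mm above the origin: grip it from above. Below it 10 mm of narrower neck. Origin: centre of the underside, z up. Loose, upright at the start, turned anyhow. About 0.14 to 0.28 kg.
- flat_bottle: flat amber glass bottle with a cap: body 72 mm along x, 32 mm along y, flat shoulder at 68 mm. Black cap, 32 mm across, 24 mm tall, on the axis, top 102 mm above the origin: grip it from above. Below it 10 mm of narrower neck. Origin: centre of the underside, z up. Loose, upright at the start, turned anyhow. About 0.13 to 0.25 kg.
- open_round: look-alike: round amber bottle of the same 60 mm body as the capped one, but without a cap: open neck, 26 mm across, mouth 100 mm up. Loose, stands among the others. Origin: centre of the underside.
- open_square: look-alike: square amber bottle of the same 50 mm body as the capped one, but without a cap: open neck, 26 mm across, mouth 90 mm up. Loose, stands among the others. Origin: centre of the underside.
- round_pocket: large round pocket, 78 mm across: in one of four fixed grey inserts (100 x 100 x 30 mm high), two by two in a shallow aluminium carrier; any may be in any corner, all share the carrier's turn. Origin: centre of the insert's underside, 8 mm above the table, under the pocket's centre; z up. Flat white pocket floor 6 mm above the origin, rim 30 mm above.
- small_pocket: small round pocket, 54 mm across: in one of four fixed grey inserts (100 x 100 x 30 mm high), two by two in a shallow aluminium carrier; any may be in any corner, all share the carrier's turn. Origin: centre of the insert's underside, 8 mm above the table, under the pocket's centre; z up. Flat white pocket floor 6 mm above the origin, rim 30 mm above.
- square_pocket: square pocket, 68 x 68 mm, sides along x and y: in one of four fixed grey inserts (100 x 100 x 30 mm high), two by two in a shallow aluminium carrier; any may be in any corner, all share the carrier's turn. Origin: centre of the insert's underside, 8 mm above the table, under the pocket's centre; z up. Flat white pocket floor 6 mm above the origin, rim 30 mm above.
- flat_pocket: oblong pocket, 90 mm along x and 50 mm along y: in one of four fixed grey inserts (100 x 100 x 30 mm high), two by two in a shallow aluminium carrier; any may be in any corner, all share the carrier's turn. Origin: centre of the insert's underside, 8 mm above the table, under the pocket's centre; z up. Flat white pocket floor 6 mm above the origin, rim 30 mm above.
Not all that is in view belongs to the job. Leave any blue look-alike of the square_bottle alone.

How it is judged (in metres and radians):
At the end, for the whole second after the job is handed in: Each capped bottle stands in the pocket of its own shape: within 14 mm of the pocket's centre, its underside less than 10 mm above the insert's underside (pocket floor at 6 mm), upright within 0.08 rad and at rest; both open bottles are upright and within 30 mm of where they started (horizontal distance between round_bottle and round_pocket below 0.014 m and z of round_bottle in the frame of round_pocket below 0.01 m and angle between each of round_bottle, small_bottle, square_bottle, flat_bottle, open_round, open_square's own z axis and vertical below 0.08 rad and linear speed of each of round_bottle, small_bottle, square_bottle, flat_bottle below 0.02 m/s and angular speed of each of round_bottle, small_bottle, square_bottle, flat_bottle below 0.2 rad/s and horizontal distance between small_bottle and small_pocket below 0.014 m and z of small_bottle in the frame of small_pocket below 0.01 m and horizontal distance between square_bottle and square_pocket below 0.014 m and z of square_bottle in the frame of square_pocket below 0.01 m and horizontal distance between flat_bottle and flat_pocket below 0.014 m and z of flat_bottle in the frame of flat_pocket below 0.01 m and distance of each of open_round, open_square from where it was at the start of the episode below 0.03 m); the robot touches nothing.
It fails at once if a bottle, capped or open, is tipped by more than 0.6 rad (angle between any of round_bottle, small_bottle, square_bottle, flat_bottle, open_round, open_square's own z axis and vertical above 0.6 rad).
It fails at once if an open bottle is moved by more than 30 mm (distance of any of open_round, open_square from where it was at the start of the episode above 0.03 m).
It fails at once if a bottle falls free of the fingers at more than 0.9 m/s (a drop of more than about 40 mm) ((linear speed of round_bottle above 0.9 m/s and contact force between round_bottle and the fingers below 0.05 N) or (linear speed of small_bottle above 0.9 m/s and contact force between small_bottle and the fingers below 0.05 N) or (linear speed of square_bottle above 0.9 m/s and contact force between square_bottle and the fingers below 0.05 N) or (linear speed of flat_bottle above 0.9 m/s and contact force between flat_bottle and the fingers below 0.05 N)).
It also fails if it takes over 102 s, if anything falls off the work surface, if the arm or the gripper's body presses on something with over 40 N, if the wrist force passes 120 N, or if a joint passes its speed limit or range.

## Working session

There is one attempt and no reset: what is moved stays moved. The work goes in short steps, Python scripts to look and compute and a shell command to move; the robot and the scene stay as the last step left them, time stands still between calls to the robot, and variables do not carry over. Pictures are saved under pics/ and viewed, and the job is handed in when it is done.

```bash
ls; mkdir -p pics; python3 - <<'E'
from rig import read_state, capture
import cv2,numpy as np
s=read_state();print({k:np.round(v,3).tolist() for k,v in s.items()})
for n in("scene","side","wrist"):
    c=capture(n);cv2.imwrite(f"pics/{n}0.png",c["pixels"][:,:,::-1]);print(n,np.round(c["camera_matrix"],1).tolist(),(-c["R"].T@c["t"]).round(3),c["R"].round(3).tolist())
E
```

```text
pics
{'time_s': 0.0, 'joint_positions': [-10.227, 30.279, 82.158, -0.001, 67.689, -10.225], 'qvel': [-0.087, 0.044, -0.043, -0.039, 0.058, -0.049], 'tau': [-0.001, -44.005, -17.659, 0.063, 0.058, -0.0], 'position': [0.624, 0.0, 0.222], 'tcp_rot': [[1.0, -0.0, -0.002], [-0.0, -1.0, 0.0], [-0.002, -0.0, -1.0]], 'force': [-0.101, 0.433, -0.792], 'moment': [-0.008, 0.019, 0.037], 'opening': 0.995}
scene [[435.1, 0.0, 257.8], [0.0, 435.1, 186.7], [0.0, 0.0, 1.0]] [0.922 0.352 0.792] [[-0.559, 0.829, 0.009], [0.679, 0.464, -0.569], [-0.476, -0.312, -0.822]]
side [[406.8, 0.0, 251.5], [0.0, 406.8, 195.0], [0.0, 0.0, 1.0]] [ 0.407 -0.566  0.767] [[0.989, -0.146, 0.017], [-0.098, -0.741, -0.664], [0.11, 0.655, -0.747]]
wrist [[287.3, 0.0, 258.6], [0.0, 287.3, 189.3], [0.0, 0.0, 1.0]] [0.625 0.075 0.385] [[1.0, 0.0, -0.003], [0.001, -0.962, 0.272], [-0.002, -0.272, -0.962]]
```

View pics/scene0.png

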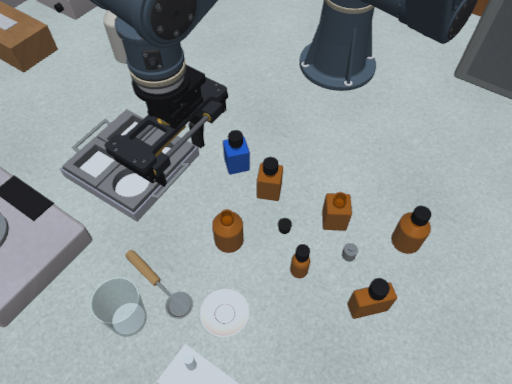

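View pics/side0.png

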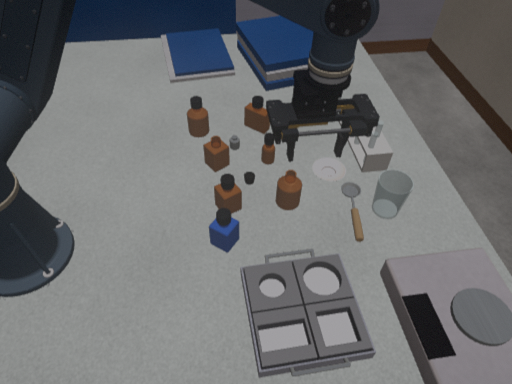

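View pics/wrist0.png

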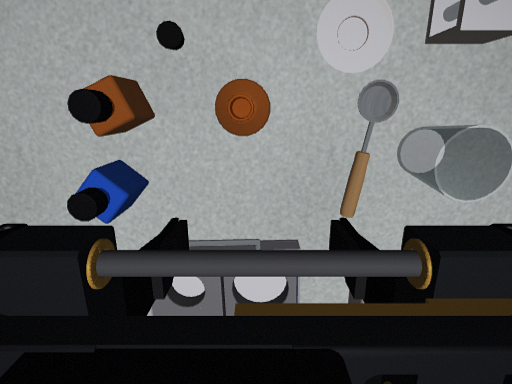

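```bash
cat > h.py <<'E'
import cv2,numpy as np
from rig import read_state,capture
def ray(c,uv,z):
    K,R,t=c["camera_matrix"],c["R"],c["t"]
    d=R.T@np.linalg.inv(K)@np.array([uv[0],uv[1],1.]);o=-R.T@t
    return o+d*(z-o[2])/d[2]
def proj(c,X):
    p=c["camera_matrix"]@(c["R"]@np.asarray(X)+c["t"]);return p[:2]/p[2]
def bgr(c): return np.ascontiguousarray(c["pixels"][:,:,::-1])
def crop(c,x0,y0,x1,y1,f,name):
    cv2.imwrite(f"pics/{name}.png",cv2.resize(bgr(c)[y0:y1,x0:x1],None,fx=f,fy=f,interpolation=cv2.INTER_CUBIC))
E
python3 - <<'E'
from h import *
a=capture("side");b=capture("scene")
crop(a,230,245,380,375,5,"car")
crop(b,220,120,440,330,3.6/1.3,"bs")
crop(a,170,85,310,255,3.5,"bside")
for n,c in(("scene",b),("side",a)):
    hsv=cv2.cvtColor(c["pixels"],cv2.COLOR_RGB2HSV);p=c["pixels"]
    for nm,m in(("black",(p.max(2)<45)),("amber",(hsv[...,0]<15)&(hsv[...,1]>150)&(hsv[...,2]>60))):
        k,l,st,ce=cv2.connectedComponentsWithStats(m.astype(np.uint8))
        for i in range(1,k):
            if 60<st[i][4]<3000:print(n,nm,st[i].tolist(),ce[i].round(1))
E
```

```text
scene black [151, 0, 46, 40, 1337] [172.4  16.9]
scene black [362, 0, 83, 43, 1479] [419.7  15.5]
scene black [447, 0, 30, 40, 400] [461.4  17.8]
scene black [143, 52, 20, 18, 208] [152.7  60.3]
scene black [133, 66, 95, 88, 2657] [180.7 103.2]
scene black [129, 120, 38, 19, 169] [145.7 127.9]
scene black [191, 125, 13, 23, 176] [198.  137.2]
scene black [229, 131, 14, 17, 190] [235.2 138.9]
scene black [107, 149, 63, 37, 641] [144.6 168.4]
scene black [264, 158, 14, 17, 209] [270.4 166. ]
scene black [0, 177, 53, 43, 1145] [ 24.1 197.8]
scene black [411, 207, 20, 19, 277] [420.5 215.8]
scene black [279, 219, 12, 15, 144] [284.3 225.6]
scene black [296, 245, 13, 17, 178] [302.2 252.9]
scene black [369, 279, 20, 21, 320] [378.5 289.1]
scene amber [474, 0, 14, 16, 87] [480.3   6.4]
scene amber [258, 180, 21, 21, 234] [266.6 191.5]
scene amber [324, 211, 26, 19, 286] [335.9 221.3]
scene amber [395, 221, 33, 32, 422] [409.1 240.7]
scene amber [214, 230, 27, 22, 328] [227.3 242. ]
scene amber [292, 256, 18, 22, 165] [299.  269.5]
scene amber [353, 289, 40, 29, 370] [372.8 307.3]
side black [310, 56, 40, 16, 111] [325.1  66.4]
side black [265, 68, 113, 77, 2853] [318.1 105.2]
side black [253, 97, 10, 11, 94] [257.3 102. ]
side black [283, 133, 16, 28, 198] [290.4 143.1]
side black [335, 132, 15, 24, 177] [340.8 142.1]
side black [0, 188, 37, 90, 1074] [ 13.3 227.2]
side black [402, 294, 53, 65, 1682] [428.  326.2]
side black [348, 309, 12, 31, 74] [353.6 324.5]
side amber [247, 104, 20, 12, 66] [258.1 109.9]
```

View pics/car.png

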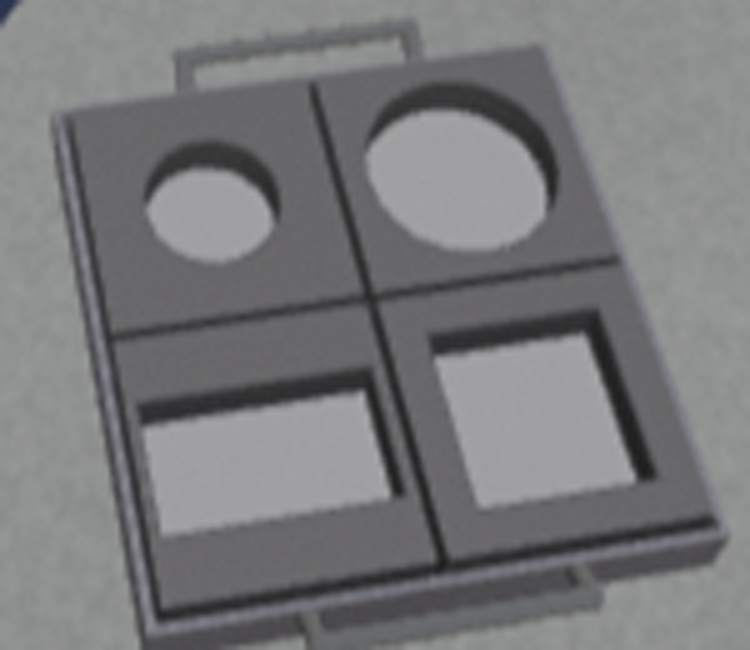

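View pics/bs.png

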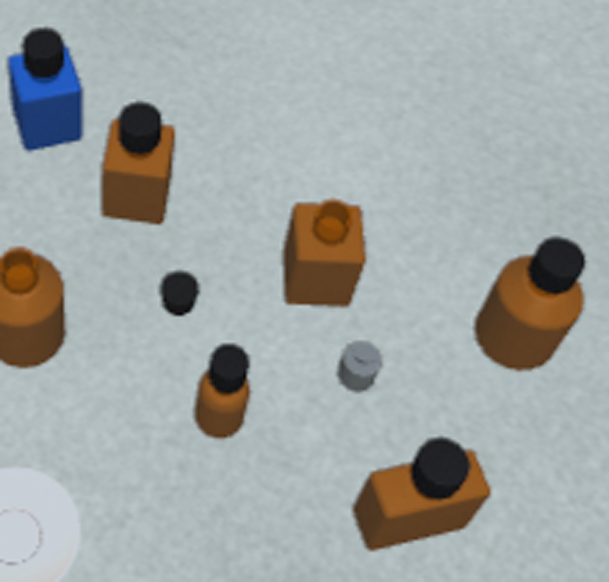

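View pics/bside.png

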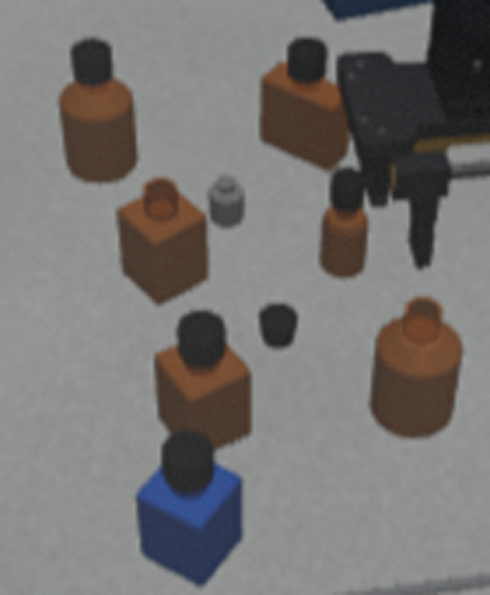

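```bash
python3 - <<'E'
from h import *
a=capture("side");b=capture("scene")
P={n:ray(a,((x+.5)/5-.5+230,(y+.5)/5-.5+245),.038) for n,x,y in(("top",312,85),("cross",370,298),("bot",440,565),("left",112,338),("right",618,260))}
for n,p in P.items():print(n,p[:2].round(4))
d=P["top"]-P["bot"];print("yaw",np.degrees(np.arctan2(d[1],d[0])),np.linalg.norm(d)); d=P["right"]-P["left"];print(np.degrees(np.arctan2(d[1],d[0])),np.linalg.norm(d))
# caps
caps={"round":((421,215),(196,103),.100,.112),"small":((303,252),(269,140),.076,.088),"square":((270,166),(228,182),.09,.102),"flat":((378,289),(258,102),.09,.102),"blue":((235,139),(223,216),.09,.102)}
for n,(s,d,zm,zt) in caps.items():
    for nm,c,uv in(("scene",b,s),("side",a,d)):
        p=c["pixels"];g=(p.max(2)<62).astype(np.uint8)
        w=g[uv[1]-14:uv[1]+15,uv[0]-14:uv[0]+15]
        k,l,st,ce=cv2.connectedComponentsWithStats(w,connectivity=4);i=l[14,14]
        if i==0: print(n,nm,"miss",p[uv[1],uv[0]]);continue
        x,y,ww,hh,A=st[i];ctr=(uv[0]-14+x+(ww-1)/2,uv[1]-14+y+(hh-1)/2)
        print(n,nm,(ww,hh,A),ctr,ray(c,ctr,zm)[:2].round(4))
E
```

```text
top [ 0.5713 -0.1226]
cross [ 0.5732 -0.2202]
bot [ 0.5743 -0.3237]
left [ 0.4716 -0.2228]
right [ 0.674  -0.2179]
yaw 90.85786306344507 0.201115516459559
1.3953130645689271 0.20244348461698755
round scene (np.int32(20), np.int32(20), np.int32(292)) (np.float64(420.5), np.float64(215.5)) [0.4049 0.3752]
round side (np.int32(11), np.int32(12), np.int32(116)) (np.float64(196.0), np.float64(102.5)) [0.404 0.374]
small scene (np.int32(14), np.int32(17), np.int32(189)) (np.float64(301.5), np.float64(253.0)) [0.584  0.2274]
small side (np.int32(19), np.int32(20), np.int32(259)) (np.float64(274.0), np.float64(135.5)) [0.5975 0.2383]
square scene (np.int32(15), np.int32(18), np.int32(226)) (np.float64(270.0), np.float64(166.5)) [0.4603 0.0782]
square side (np.int32(13), np.int32(16), np.int32(178)) (np.float64(227.0), np.float64(181.5)) [0.4571 0.076 ]
flat scene (np.int32(20), np.int32(21), np.int32(334)) (np.float64(378.5), np.float64(289.0)) [0.5749 0.3719]
flat side (np.int32(11), np.int32(13), np.int32(115)) (np.float64(257.0), np.float64(102.0)) [0.5726 0.3698]
blue scene (np.int32(14), np.int32(17), np.int32(204)) (np.float64(235.5), np.float64(139.0)) [ 0.4402 -0.0223]
blue side (np.int32(14), np.int32(18), np.int32(213)) (np.float64(223.5), np.float64(216.5)) [ 0.4388 -0.0249]
```

```bash
python3 - <<'E'
from h import *
a=capture("side");b=capture("scene");w=capture("wrist")
crop(w,60,65,170,145,7,"wsq")
crop(b,345,270,405,325,11,"bflat")
print(ray(a,((461+.5)/5-.5+230,(167+.5)/5-.5+245),.038),ray(a,((212+.5)/5-.5+230,(195)/5-.5+245),.038))
E
```

```text
[ 0.62325475 -0.16901714  0.038     ] [ 0.52045223 -0.16755198  0.038     ]
```

View pics/wsq.png

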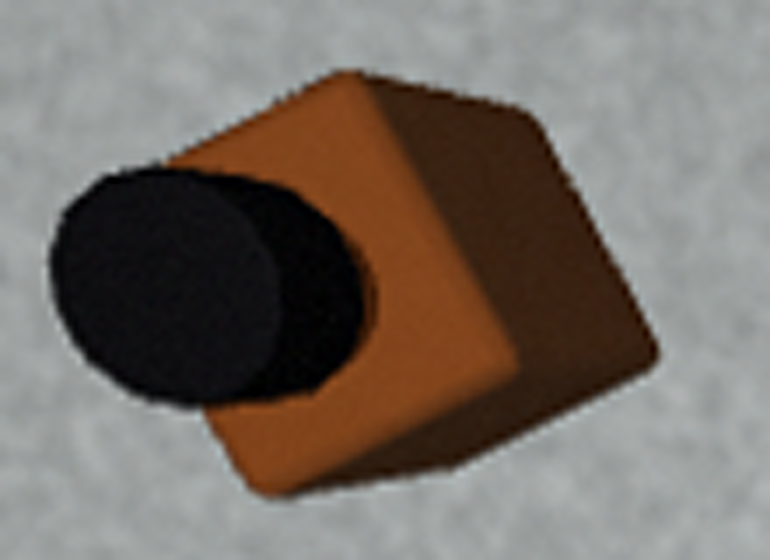

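View pics/bflat.png

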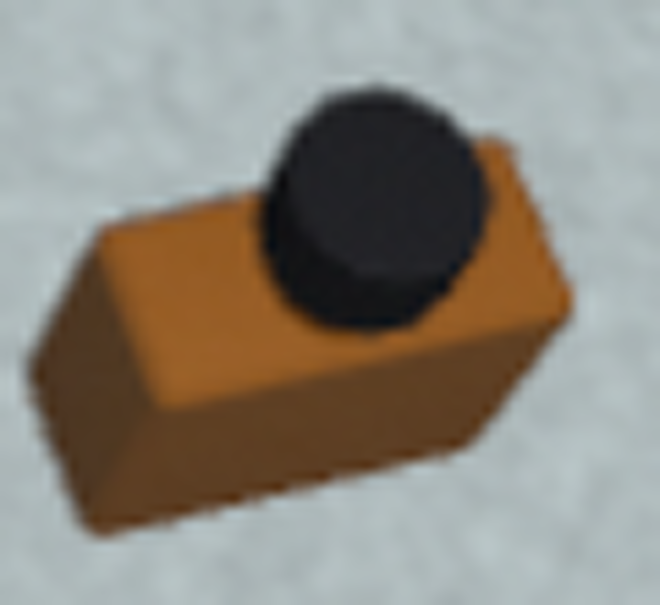

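```bash
python3 - <<'E'
from h import *
b=capture("scene");w=capture("wrist")
def go(c,x0,y0,f,pts):
    P=[ray(c,((x+.5)/f-.5+x0,(y+.5)/f-.5+y0),.068)[:2] for x,y in pts]
    for i in range(len(P)-1):
        d=P[i+1]-P[i];print(P[i].round(4),np.linalg.norm(d).round(4),np.degrees(np.arctan2(d[1],d[0])).round(1))
    print(np.mean([P[0],P[2]],0))
go(w,60,65,7,[(355,72),(515,365),(275,495)])
go(b,345,270,11,[(103,230),(163,408),(572,300),(505,140)])
E
```

```text
[0.472  0.1076] 0.0459 -66.0
[0.4906 0.0656] 0.0444 -153.7
[0.46140054 0.07672157]
[0.5906 0.3382] 0.0293 45.2
[0.6113 0.359 ] 0.0689 138.7
[0.5595 0.4045] 0.0272 -133.4
[0.5750462  0.37131767]
```

```bash
python3 -m crank '[[[-2,-1,0],[0,0,0]],[[-2,-1,0],[0,0,0]],[[-2,-1,0],[0,0,0]],[[-2,-1,0],[0,0,0]],[[-2,-1,0],[0,0,0]],[[-2,-1,0],[0,0,0]],[[-2,-1,0],[0,0,0]],[[-2.5,-0.7,0],[0,0,0]],[[0,0,0],[0,0,-0.11]],[[0,0,0],[0,0,-0.11]],[[0,0,0],[0,0,-0.11]],[[0,0,0],[0,0,-0.11]]]' -0.26; python3 - <<'E'
from h import *
s=read_state();print(s["position"],s["opening"],s["joint_positions"],np.degrees(np.arctan2(s["tcp_rot"][1][0],s["tcp_rot"][0][0])))
a=capture("side");b=capture("scene");w=capture("wrist")
cv2.imwrite("pics/m1.png",np.hstack([cv2.resize(bgr(b),(400,300)),cv2.resize(bgr(a),(400,300))]));cv2.imwrite("pics/m1w.png",bgr(w))
E
```

```text
time_s: 1.8
position: [0.4601, 0.0771, 0.2228]
tcp_rot: [[0.903, 0.43, 0.001], [0.43, -0.903, -0.0], [0.001, 0.0, -1.0]]
force: [-0.5, 0.6, -0.4]
opening: 0.629
[0.46009463 0.07708204 0.22283974] 0.6286314182815131 [-4.25340653e+00  1.80262233e+01  1.04122588e+02 -1.34394625e-03
  5.78085731e+01 -2.97316984e+01] 25.479014475229597
```

View pics/m1.png

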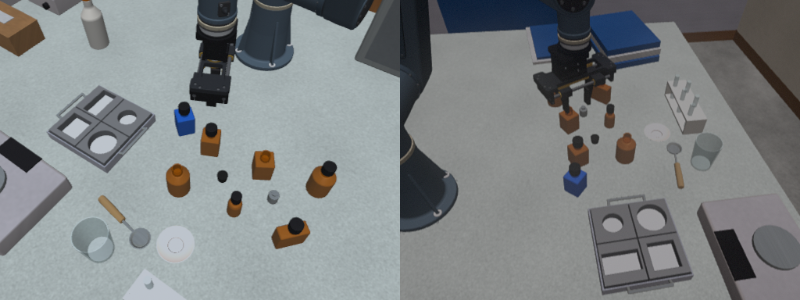

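View pics/m1w.png

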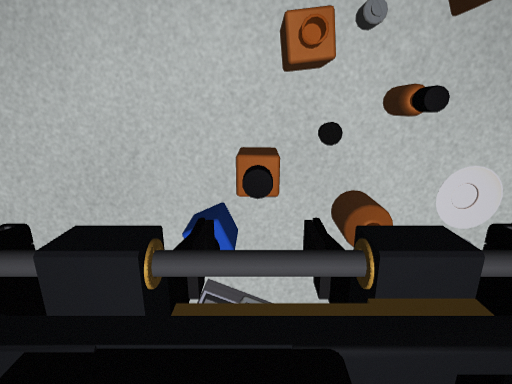

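```bash
python3 - <<'E'
from h import *
w=capture("wrist");p=w["pixels"]
print(proj(w,[.46,.077,.102]),proj(w,[.46,.077,.223]),ray(w,(257.5,182),.102))
g=(p.max(2)<40).astype(np.uint8)[140:205,225:290]
k,l,st,ce=cv2.connectedComponentsWithStats(g,connectivity=4);print(st.tolist())
E
```

```text
[258.03720033 183.6769471 ] [257.63361257 233.42461978] [0.45875406 0.07836918 0.102     ]
[[0, 0, 65, 65, 3445], [18, 25, 30, 33, 780]]
```

```bash
python3 -m crank '[[[0,0,2.5],[0,0,0]],[[0,0,2.5],[0,0,0]],[[0,0,2.5],[0,0,0]],[[0,0,2.5],[0,0,0]],[[0,0,2],[0,0,0]],[[0,0,1.5],[0,0,0]],[[0,0,1],[0,0,0]],[[0,0,0.5],[0,0,0]],[[0,0,0],[0,0,0]]]' -0.26 && python3 -m crank '[[[0,0,0],[0,0,0]],[[0,0,0],[0,0,0]],[[0,0,0],[0,0,0]],[[0,0,0],[0,0,0]],[[0,0,0],[0,0,0]],[[0,0,0],[0,0,0]],[[0,0,0],[0,0,0]],[[0,0,0],[0,0,0]]]' 1
```

```text
time_s: 2.9
position: [0.4599, 0.077, 0.0722]
tcp_rot: [[0.905, 0.425, -0.001], [0.425, -0.905, 0.0], [-0.001, -0.0, -1.0]]
force: [-0.2, -0.4, 0.8]
opening: 0.631
time_s: 3.7
position: [0.46, 0.0769, 0.0729]
tcp_rot: [[0.905, 0.426, 0.0], [0.426, -0.905, -0.0], [0.0, 0.0, -1.0]]
force: [-1.2, -0.3, 6.3]
opening: 0.36
```

```bash
python3 -m crank '[[[0,0,-0.5],[0,0,0]],[[0,0,-1],[0,0,0]],[[0,0,-1.5],[0,0,0]],[[0,0,-2],[0,0,0]],[[0,0,-2.5],[0,0,0]],[[0,0,-2.5],[0,0,0]],[[0,0,-2.5],[0,0,0]],[[0,0,-2],[0,0,0]],[[0,0,-1],[0,0,0]],[[0,0,-0.3],[0,0,0]]]' && python3 -m crank '[[[0,0,0],[0,0,0.05]],[[0,0,0],[0,0,0.08]],[[0,0,0],[0,0,0.08]],[[0,0,0],[0,0,0.08]],[[0,0,0],[0,0,0.08]],[[0,0,0],[0,0,0.05]]]'; python3 - <<'E'
from h import *
b=capture("scene");a=capture("side")
cv2.imwrite("pics/m2.png",np.hstack([cv2.resize(bgr(b),(400,300)),cv2.resize(bgr(a),(400,300))]))
E
```

```text
time_s: 4.7
position: [0.4603, 0.0771, 0.2317]
tcp_rot: [[0.905, 0.426, 0.002], [0.426, -0.905, -0.0], [0.002, 0.001, -1.0]]
force: [0.6, 0.1, -1.8]
opening: 0.358
time_s: 5.3
position: [0.459, 0.0771, 0.2293]
tcp_rot: [[1.0, 0.017, -0.003], [0.017, -1.0, 0.0], [-0.003, -0.0, -1.0]]
force: [0.1, 0.6, -1.7]
opening: 0.355
```

View pics/m2.png

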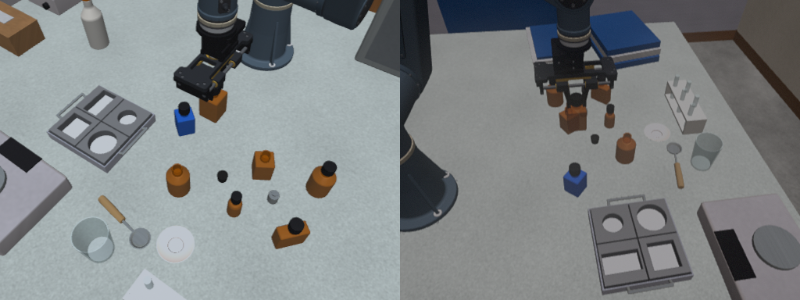

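```bash
python3 -m crank '[[[0.6,1.2,0],[0,0,0]],[[1.2,2.6,0],[0,0,0]],[[1.2,2.6,0],[0,0,0]],[[1.2,2.6,0],[0,0,0]],[[1.2,2.6,0],[0,0,0]],[[1.2,2.6,0],[0,0,0]],[[1.2,2.6,0],[0,0,0]],[[1.2,2.6,0],[0,0,0]],[[1.2,2.6,0],[0,0,0]],[[1.2,2.6,0],[0,0,0]],[[1.2,2.6,0],[0,0,0]],[[1.2,2.6,0],[0,0,0]]]' && python3 -m crank '[[[1.2,2.6,0],[0,0,0]],[[0.7,2,0],[0,0,0]],[[0.2,0.5,0],[0,0,0]],[[0,0,0],[0,0,0]],[[0,0,0],[0,0,0]]]'; python3 - <<'E'
from h import *
b=capture("scene");a=capture("side")
cv2.imwrite("pics/m3.png",np.hstack([cv2.resize(bgr(b),(400,300)),cv2.resize(bgr(a),(400,300))]))
E
```

```text
time_s: 6.6
position: [0.604, -0.2204, 0.2296]
tcp_rot: [[1.0, 0.02, -0.001], [0.02, -1.0, 0.0], [-0.001, -0.0, -1.0]]
force: [-0.4, -0.6, -2.2]
opening: 0.359
time_s: 7.1
position: [0.6251, -0.2678, 0.2299]
tcp_rot: [[1.0, 0.02, -0.002], [0.02, -1.0, 0.002], [-0.002, -0.002, -1.0]]
force: [-0.5, 1.1, -2.8]
opening: 0.361
```

View pics/m3.png

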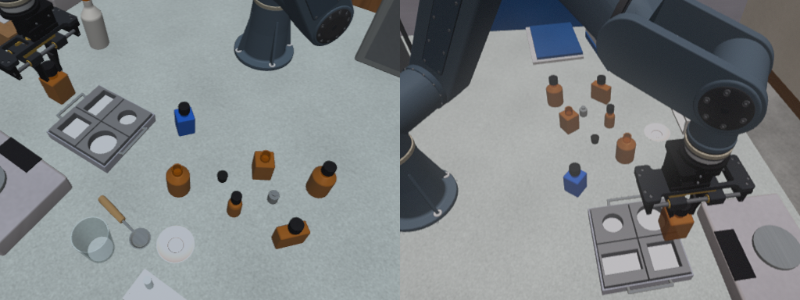

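```bash
python3 - <<'E'
from h import *
b=capture("scene");crop(b,55,100,205,220,5,"car2")
E
```

```text
(no output)
```

View pics/car2.png

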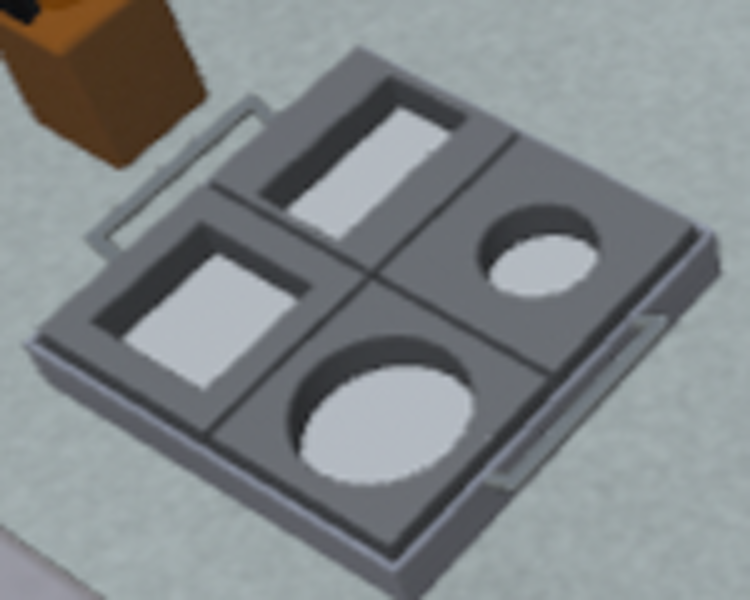

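```bash
python3 - <<'E'
from h import *
b=capture("scene")
for x,y in((374,275),(212,184),(548,373),(515,137),(212,437)):
  print(ray(b,((x+.5)/5-.5+55,(y+.5)/5-.5+100),.038)[:2].round(4))
# bottle bottom corner at z~.157
print(ray(b,((122.5)/5-.5+55,(168.5)/5-.5+100),.157)[:2].round(4), ray(b,((205.5)/5-.5+55,(97.5)/5-.5+100),.157)[:2].round(4))
E
```

```text
[ 0.5742 -0.2173]
[ 0.5767 -0.3152]
[ 0.5717 -0.1183]
[ 0.477  -0.2207]
[ 0.6765 -0.2125]
[ 0.6449 -0.2444] [ 0.6003 -0.2455]
```

```bash
python3 -m crank '[[[0,0,1],[0,0,0]],[[0,0,2],[0,0,0]],[[0,0,2],[0,0,0]],[[0,0,2],[0,0,0]],[[0,0,2],[0,0,0]],[[0,0,1.5],[0,0,0]],[[0,0,1],[0,0,0]],[[0,0,1],[0,0,0]],[[0,0,0.7],[0,0,0]],[[0,0,0.4],[0,0,0]],[[0,0,0.2],[0,0,0]],[[0,0,0],[0,0,0]]]' && python3 -m crank '[[[0,0,0.2],[0,0,0]],[[0,0,0.2],[0,0,0]],[[0,0,0.1],[0,0,0]],[[0,0,0],[0,0,0]]]'
```

```text
time_s: 8.5
position: [0.6261, -0.2688, 0.0927]
tcp_rot: [[1.0, 0.02, 0.0], [0.02, -1.0, -0.0], [0.0, 0.0, -1.0]]
force: [0.8, 0.0, -2.8]
opening: 0.354
time_s: 8.9
position: [0.6258, -0.2686, 0.0874]
tcp_rot: [[1.0, 0.02, -0.0], [0.02, -1.0, 0.0], [-0.0, -0.0, -1.0]]
force: [0.0, -0.2, -2.6]
opening: 0.359
```

```bash
python3 -m crank '[[[0,0,0.1],[0,0,0]],[[0,0,0],[0,0,0]]]';python3 -m crank '[[[0,0,0.1],[0,0,0]],[[0,0,0],[0,0,0]]]'
```

```text
time_s: 9.1
position: [0.626, -0.2688, 0.0871]
tcp_rot: [[1.0, 0.02, 0.0], [0.02, -1.0, -0.0], [0.0, 0.0, -1.0]]
force: [-0.4, 0.4, -0.5]
opening: 0.359
time_s: 9.3
position: [0.626, -0.2689, 0.087]
tcp_rot: [[1.0, 0.02, 0.0], [0.02, -1.0, -0.001], [0.0, 0.001, -1.0]]
force: [-2.1, 1.1, 4.6]
opening: 0.361
```

Contact with the floor at the expected height. Release (partial opening) and rise.

```bash
python3 -m crank '[[[0,0,0],[0,0,0]],[[0,0,0],[0,0,0]],[[0,0,0],[0,0,0]],[[0,0,0],[0,0,0]],[[0,0,0],[0,0,0]]]' -0.26 && python3 -m crank '[[[0,0,-1],[0,0,0]],[[0,0,-2.5],[0,0,0]],[[0,0,-3],[0,0,0]],[[0,0,-3],[0,0,0]],[[0,0,-3],[0,0,0]],[[0,0,-1],[0,0,0]]]'; python3 - <<'E'
from h import *
a=capture("side");crop(a,215,200,415,360,4,"p1")
E
```

```text
time_s: 9.8
position: [0.626, -0.2687, 0.0853]
tcp_rot: [[1.0, 0.02, -0.0], [0.02, -1.0, 0.0], [-0.0, -0.0, -1.0]]
force: [-0.3, 0.8, -0.3]
opening: 0.616
time_s: 10.4
position: [0.6278, -0.2698, 0.2253]
tcp_rot: [[1.0, 0.02, 0.007], [0.02, -1.0, -0.004], [0.007, 0.004, -1.0]]
force: [-0.1, -0.8, 0.3]
opening: 0.628
```

View pics/p1.png

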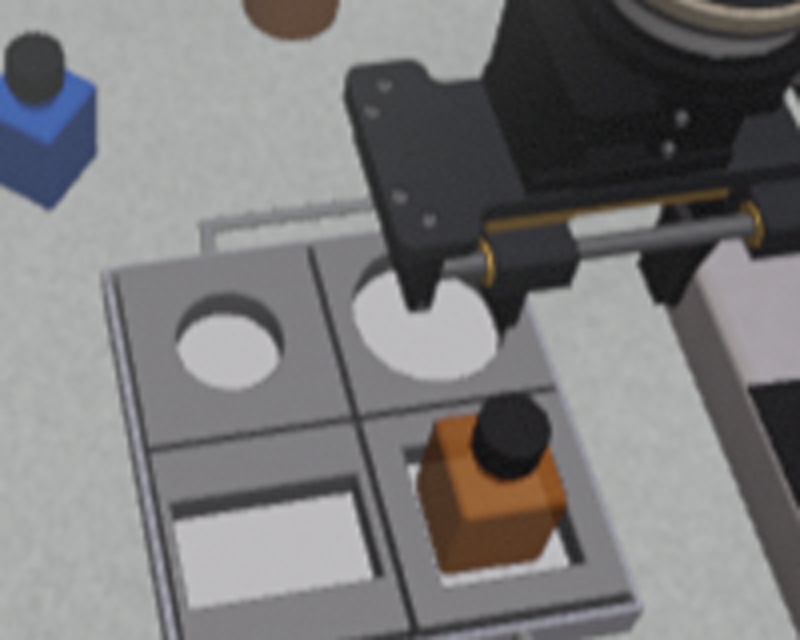

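```bash
python3 -m crank '[[[-0.25,-4,0],[0,0,0]],[[-0.25,-4,0],[0,0,0]],[[-0.25,-4,0],[0,0,0]],[[-0.25,-4,0],[0,0,0]],[[-0.25,-4,0],[0,0,0]],[[-0.25,-4,0],[0,0,0]],[[-0.25,-4,0],[0,0,0]],[[-0.25,-4,0],[0,0,0]],[[-0.25,-4,0],[0,0,0]],[[-0.25,-4,0],[0,0,0]],[[-0.25,-4,0],[0,0,0]],[[-0.25,-4,0],[0,0,0]]]' && python3 -m crank '[[[-0.25,-4,0],[0,0,0]],[[-0.25,-4,0],[0,0,0]],[[-0.25,-3,0],[0,0,0]],[[-0.25,-2,0],[0,0,0]],[[0,0,0],[0,0,0.13]],[[0,0,0],[0,0,0.13]],[[0,0,0],[0,0,0.13]],[[0,0,0],[0,0,0.13]],[[0,0,0],[0,0,0.13]],[[0,0,0],[0,0,0.1]],[[0,0,0],[0,0,0]]]'; python3 - <<'E'
from h import *
s=read_state();print(s["joint_positions"].round(1),np.degrees(np.arctan2(s["tcp_rot"][1][0],s["tcp_rot"][0][0])))
w=capture("wrist");cv2.imwrite("pics/w2.png",bgr(w));print(proj(w,[.574,.371,.102]),proj(w,s["position"]))
E
```

```text
time_s: 11.65
position: [0.5851, 0.212, 0.219]
tcp_rot: [[1.0, 0.02, -0.003], [0.02, -1.0, -0.001], [-0.003, 0.0, -1.0]]
force: [0.6, -0.8, -0.3]
opening: 0.626
time_s: 12.75
position: [0.5729, 0.34, 0.2188]
tcp_rot: [[0.745, -0.667, -0.003], [-0.667, -0.745, -0.001], [-0.001, 0.003, -1.0]]
force: [0.3, -0.9, 0.5]
opening: 0.627
[21.1 33.8 75.8  0.  70.6 62.9] -41.82094237812032
[238.41171993 161.382749  ] [258.11355529 233.94471817]
```

View pics/w2.png

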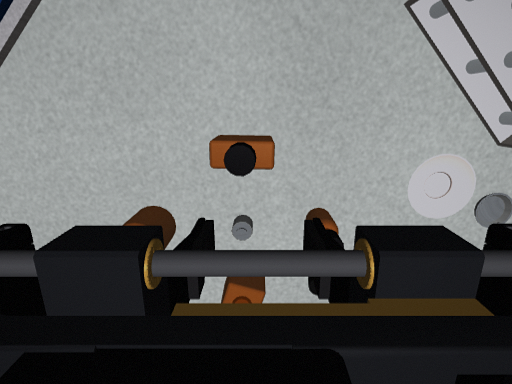

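```bash
python3 - <<'E'
from h import *
s=read_state();w=capture("wrist");p=w["pixels"]
g=(p.max(2)<40).astype(np.uint8)[120:200,200:290];k,l,st,ce=cv2.connectedComponentsWithStats(g,connectivity=4);print(st.tolist())
for v in(157,159):
  q=ray(w,(240,v),.102);print(q,s["tcp_rot"].T@(q-s["position"]))
print(s["tcp_rot"].T@(np.array([.574,.371,.073])-s["position"]))
E
```

```text
[[0, 0, 90, 80, 6381], [24, 23, 32, 33, 819]]
[0.57817648 0.37320751 0.102     ] [-0.01803169 -0.02849206  0.11704005]
[0.57682967 0.37174815 0.102     ] [-0.0180662  -0.0265065   0.11704475]
[-0.01964593 -0.02413344  0.14605233]
```

```bash
python3 -m crank '[[[-0.9,-1.2,0],[0,0,0]],[[-0.95,-1.3,0],[0,0,0]],[[0,0,2],[0,0,0]],[[0,0,2.5],[0,0,0]],[[0,0,2.5],[0,0,0]],[[0,0,2.5],[0,0,0]],[[0,0,2],[0,0,0]],[[0,0,1.5],[0,0,0]],[[0,0,1],[0,0,0]],[[0,0,0.6],[0,0,0]],[[0,0,0],[0,0,0]]]' -0.26 && python3 -m crank '[[[0,0,0],[0,0,0]],[[0,0,0],[0,0,0]],[[0,0,0],[0,0,0]],[[0,0,0],[0,0,0]],[[0,0,0],[0,0,0]],[[0,0,0],[0,0,0]],[[0,0,0],[0,0,0]]]' 1
```

```text
time_s: 13.95
position: [0.5765, 0.3716, 0.074]
tcp_rot: [[0.745, -0.667, -0.001], [-0.667, -0.745, -0.0], [-0.0, 0.001, -1.0]]
force: [-0.2, -0.2, 0.2]
opening: 0.628
time_s: 14.65
position: [0.5769, 0.3716, 0.0752]
tcp_rot: [[0.745, -0.667, 0.001], [-0.667, -0.745, 0.001], [0.0, -0.001, -1.0]]
force: [-0.4, 0.1, 3.2]
opening: 0.361
```

```bash
python3 -m crank '[[[0,0,-0.5],[0,0,0]],[[0,0,-1],[0,0,0]],[[0,0,-1.5],[0,0,0]],[[0,0,-2],[0,0,0]],[[0,0,-2.5],[0,0,0]],[[0,0,-2.5],[0,0,0]],[[0,0,-2.5],[0,0,0]],[[0,0,-2],[0,0,0]],[[0,0,-1],[0,0,0]],[[0,0,-0.5],[0,0,0]]]' && python3 -m crank '[[[0,0,0],[0,0,-0.05]],[[0,0,0],[0,0,-0.09]],[[0,0,0],[0,0,-0.09]],[[0,0,0],[0,0,-0.09]],[[0,0,0],[0,0,-0.09]],[[0,0,0],[0,0,-0.09]],[[0,0,0],[0,0,-0.09]],[[0,0,0],[0,0,-0.09]],[[0,0,0],[0,0,-0.08]],[[0,0,0],[0,0,0]]]'; python3 - <<'E'
from h import *
s=read_state();print(s["tcp_rot"].T@(np.array([.525,-.2703,s["position"][2]])-s["position"]))
b=capture("scene");a=capture("side")
cv2.imwrite("pics/m4.png",np.hstack([cv2.resize(bgr(b),(400,300)),cv2.resize(bgr(a),(400,300))]))
E
```

```text
time_s: 15.65
position: [0.5771, 0.3715, 0.2365]
tcp_rot: [[0.745, -0.667, 0.002], [-0.667, -0.745, 0.001], [0.001, -0.002, -1.0]]
force: [-0.5, 0.6, -1.9]
opening: 0.358
time_s: 16.65
position: [0.5759, 0.371, 0.2333]
tcp_rot: [[1.0, 0.03, -0.002], [0.03, -1.0, -0.001], [-0.002, 0.001, -1.0]]
force: [0.7, 0.2, -2.2]
opening: 0.36
[-0.06999482  0.63946228  0.00080906]
```

View pics/m4.png

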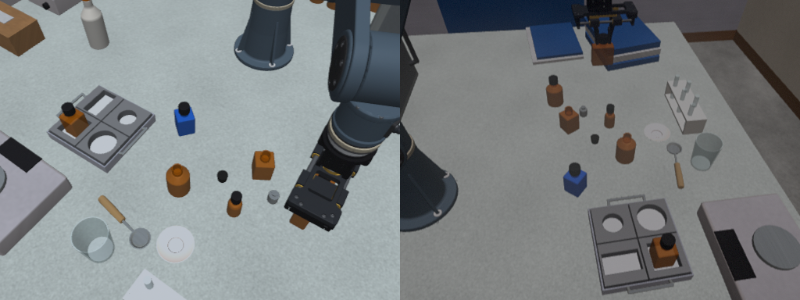

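```bash
python3 -m crank '[[[-0.1,1,0],[0,0,0]],[[-0.2,2,0],[0,0,0]],[[-0.3,2.8,0],[0,0,0]],[[-0.3,2.8,0],[0,0,0]],[[-0.3,2.8,0],[0,0,0]],[[-0.3,2.8,0],[0,0,0]],[[-0.3,2.8,0],[0,0,0]],[[-0.3,2.8,0],[0,0,0]],[[-0.3,2.8,0],[0,0,0]],[[-0.3,2.8,0],[0,0,0]],[[-0.3,2.8,0],[0,0,0]],[[-0.3,2.8,0],[0,0,0]]]' && python3 -m crank '[[[-0.3,2.8,0],[0,0,0]],[[-0.3,2.8,0],[0,0,0]],[[-0.3,2.8,0],[0,0,0]],[[-0.3,2.8,0],[0,0,0]],[[-0.3,2.8,0],[0,0,0]],[[-0.3,2.8,0],[0,0,0]],[[-0.3,2.8,0],[0,0,0]],[[-0.3,2.8,0],[0,0,0]],[[-0.3,2.8,0],[0,0,0]],[[-0.3,2,0],[0,0,0]],[[-0.2,1,0],[0,0,0]],[[0,0,0],[0,0,0]]]'; python3 - <<'E'
from h import *
s=read_state();print(s["tcp_rot"].T@(np.array([.525,-.2703,s["position"][2]])-s["position"]))
E
```

```text
time_s: 17.95
position: [0.5523, 0.0588, 0.2347]
tcp_rot: [[1.0, 0.029, 0.0], [0.029, -1.0, -0.0], [0.0, 0.0, -1.0]]
force: [-0.1, 0.2, -1.4]
opening: 0.355
time_s: 19.15
position: [0.5288, -0.2237, 0.2346]
tcp_rot: [[1.0, 0.027, -0.0], [0.027, -1.0, -0.0], [-0.0, 0.0, -1.0]]
force: [0.1, 0.6, -1.4]
opening: 0.358
[-5.11027735e-03  4.65172993e-02  7.35591913e-06]
```

```bash
python3 -m crank '[[[-0.2,1.6,0],[0,0,0]],[[-0.2,1.6,0],[0,0,0]],[[-0.1,1.4,0],[0,0,0]],[[0,0,0],[0,0,0]],[[0,0,0],[0,0,0]]]' && python3 - <<'E'
from h import *
s=read_state();print(s["tcp_rot"].T@(np.array([.525,-.2703,s["position"][2]])-s["position"]))
b=capture("scene");a=capture("side")
cv2.imwrite("pics/m5.png",np.hstack([bgr(b)[60:260,20:270],bgr(a)[160:360,210:440]]))
E
```

```text
time_s: 19.65
position: [0.5256, -0.2687, 0.2344]
tcp_rot: [[1.0, 0.029, -0.0], [0.029, -1.0, 0.001], [-0.0, -0.001, -1.0]]
force: [0.8, 0.9, -2.0]
opening: 0.361
[-6.94511929e-04  1.56839290e-03 -1.08224776e-06]
```

View pics/m5.png

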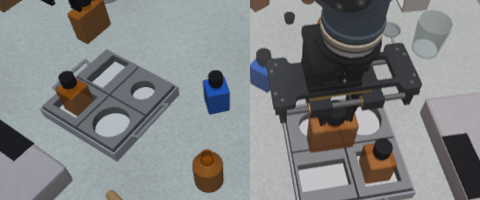

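```bash
python3 -m crank '[[[0,0.1,1],[0,0,0]],[[0,0,2],[0,0,0]],[[0,0,2],[0,0,0]],[[0,0,2],[0,0,0]],[[0,0,2],[0,0,0]],[[0,0,1.5],[0,0,0]],[[0,0,1],[0,0,0]],[[0,0,1],[0,0,0]],[[0,0,0.7],[0,0,0]],[[0,0,0.4],[0,0,0]],[[0,0,0.2],[0,0,0]],[[0,0,0],[0,0,0]]]' && python3 -m crank '[[[0,0,0.2],[0,0,0]],[[0,0,0.2],[0,0,0]],[[0,0,0.2],[0,0,0]],[[0,0,0],[0,0,0]]]';python3 -m crank '[[[0,0,0.1],[0,0,0]],[[0,0,0],[0,0,0]]]'
```

```text
time_s: 20.95
position: [0.5259, -0.2696, 0.0967]
tcp_rot: [[1.0, 0.03, 0.0], [0.03, -1.0, -0.0], [0.0, 0.0, -1.0]]
force: [-0.5, -0.6, -2.1]
opening: 0.359
time_s: 21.35
position: [0.5257, -0.2694, 0.0904]
tcp_rot: [[1.0, 0.03, -0.0], [0.03, -1.0, 0.0], [-0.0, -0.0, -1.0]]
force: [-0.1, 0.2, -1.6]
opening: 0.356
time_s: 21.55
position: [0.5258, -0.2695, 0.0895]
tcp_rot: [[1.0, 0.03, -0.0], [0.03, -1.0, 0.0], [-0.0, -0.0, -1.0]]
force: [-0.4, 0.3, -1.7]
opening: 0.355
```

```bash
python3 -m crank '[[[0,0,0.1],[0,0,0]],[[0,0,0],[0,0,0]]]';python3 -m crank '[[[0,0,0.1],[0,0,0]],[[0,0,0],[0,0,0]]]'
```

```text
time_s: 21.75
position: [0.5258, -0.2697, 0.0892]
tcp_rot: [[1.0, 0.03, 0.0], [0.03, -1.0, -0.0], [0.0, 0.0, -1.0]]
force: [-1.7, 1.2, 2.7]
opening: 0.356
time_s: 21.95
position: [0.5257, -0.2698, 0.0891]
tcp_rot: [[1.0, 0.03, 0.0], [0.03, -1.0, -0.001], [0.0, 0.001, -1.0]]
force: [-3.4, -0.0, 9.2]
opening: 0.362
```

```bash
python3 -m crank '[[[0,0,-0.1],[0,0,0]],[[0,0,0],[0,0,0]],[[0,0,0],[0,0,0]],[[0,0,0],[0,0,0]],[[0,0,0],[0,0,0]]]' -0.26 && python3 -m crank '[[[0,0,-1],[0,0,0]],[[0,0,-2.5],[0,0,0]],[[0,0,-3],[0,0,0]],[[0,0,-3],[0,0,0]],[[0,0,-3],[0,0,0]],[[0,0,-1.5],[0,0,0]],[[0,0,0],[0,0,0]]]'; python3 - <<'E'
from h import *
s=read_state();print(s["tcp_rot"].T@(np.array([.4045,.3745,s["position"][2]])-s["position"]))
E
python3 -m crank '[[[-0.5,-2.5,0],[0,0,0]],[[-0.5,-3,0],[0,0,0]],[[-0.5,-3,0],[0,0,0]],[[-0.5,-3,0],[0,0,0]],[[-0.5,-3,0],[0,0,0]],[[-0.5,-3,0],[0,0,0]],[[-0.5,-3,0],[0,0,0]],[[-0.5,-3,0],[0,0,0]],[[-0.5,-3,0],[0,0,0]],[[-0.5,-3,0],[0,0,0]],[[-0.5,-3,0],[0,0,0]],[[0,0,0],[0,0,0]]]'; python3 - <<'E'
from h import *
s=read_state();print(s["tcp_rot"].T@(np.array([.4045,.3745,s["position"][2]])-s["position"]))
a=capture("side");crop(a,215,200,415,360,4,"p2")
E
```

```text
time_s: 22.45
position: [0.5258, -0.2694, 0.0883]
tcp_rot: [[1.0, 0.03, -0.0], [0.03, -1.0, 0.0], [-0.0, -0.0, -1.0]]
force: [-0.0, 0.5, 0.8]
opening: 0.618
time_s: 23.15
position: [0.5273, -0.2705, 0.232]
tcp_rot: [[1.0, 0.03, 0.006], [0.03, -1.0, -0.004], [0.005, 0.004, -1.0]]
force: [0.3, -0.2, -0.8]
opening: 0.633
[-0.10332775 -0.64842879 -0.00342867]
time_s: 24.35
position: [0.4586, 0.0567, 0.2276]
tcp_rot: [[0.999, 0.034, -0.004], [0.034, -0.999, 0.001], [-0.004, -0.002, -1.0]]
force: [0.1, -0.9, -0.2]
opening: 0.626
[-0.04333881 -0.31947763  0.00067671]
```

View pics/p2.png

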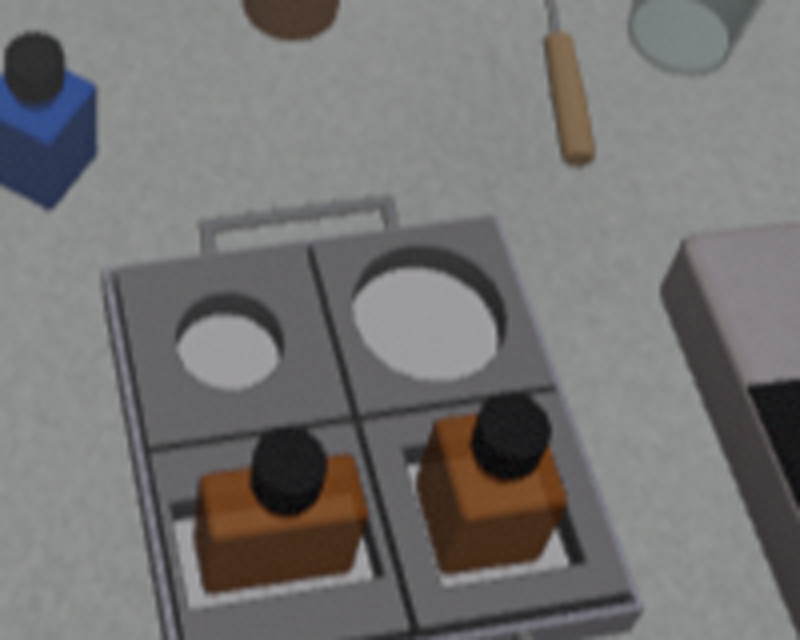

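```bash
python3 -m crank '[[[-0.4,-3,0],[0,0,0]],[[-0.4,-3,0],[0,0,0]],[[-0.4,-3,0],[0,0,0]],[[-0.4,-3,0],[0,0,0]],[[-0.4,-3,0],[0,0,0]],[[-0.4,-3,0],[0,0,0]],[[-0.4,-3,0],[0,0,0]],[[-0.4,-3,0],[0,0,0]],[[-0.4,-3,0],[0,0,0]],[[-0.4,-2.5,0],[0,0,0]],[[-0.2,-1.5,0],[0,0,0]],[[0,0,0],[0,0,0]]]'; python3 - <<'E'
from h import *
s=read_state();print(s["tcp_rot"].T@(np.array([.4045,.3745,s["position"][2]])-s["position"]))
w=capture("wrist");cv2.imwrite("pics/w3.png",bgr(w));print(proj(w,[.4045,.3745,.112]))
E
```

```text
time_s: 25.6
position: [0.4101, 0.363, 0.2281]
tcp_rot: [[1.0, 0.032, -0.0], [0.032, -1.0, -0.0], [-0.0, 0.0, -1.0]]
force: [0.6, 0.6, 0.5]
opening: 0.628
[-5.23735981e-03 -1.16445346e-02 -2.25490823e-06]
[252.92096306 173.68692882]
```

View pics/w3.png

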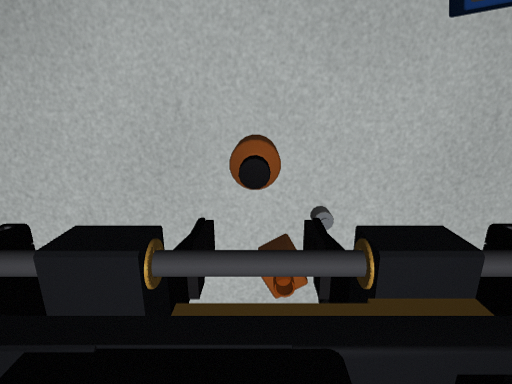

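```bash
python3 -m crank '[[[-0.25,-0.6,0],[0,0,0]],[[-0.2,-0.6,0],[0,0,0]],[[0,0,2],[0,0,0]],[[0,0,2.5],[0,0,0]],[[0,0,2.5],[0,0,0]],[[0,0,2.5],[0,0,0]],[[0,0,2],[0,0,0]],[[0,0,1.5],[0,0,0]],[[0,0,1],[0,0,0]],[[0,0,0.5],[0,0,0]],[[0,0,0],[0,0,0]]]' -0.26 && python3 -m crank '[[[0,0,0],[0,0,0]],[[0,0,0],[0,0,0]],[[0,0,0],[0,0,0]],[[0,0,0],[0,0,0]],[[0,0,0],[0,0,0]],[[0,0,0],[0,0,0]],[[0,0,0],[0,0,0]]]' 1 && python3 -m crank '[[[0,0,-0.5],[0,0,0]],[[0,0,-1],[0,0,0]],[[0,0,-1.5],[0,0,0]],[[0,0,-2],[0,0,0]],[[0,0,-2.5],[0,0,0]],[[0,0,-2.5],[0,0,0]],[[0,0,-2.5],[0,0,0]],[[0,0,-2],[0,0,0]],[[0,0,-1],[0,0,0]],[[0,0,-0.5],[0,0,0]],[[0,0,0],[0,0,0]]]'; python3 - <<'E'
from h import *
s=read_state();print(s["tcp_rot"].T@(np.array([.6224,-.1677,s["position"][2]])-s["position"]))
b=capture("scene");a=capture("side")
cv2.imwrite("pics/m6.png",np.hstack([cv2.resize(bgr(b),(400,300)),cv2.resize(bgr(a),(400,300))]))
E
```

```text
time_s: 26.75
position: [0.4049, 0.374, 0.0833]
tcp_rot: [[1.0, 0.03, -0.001], [0.03, -1.0, -0.0], [-0.001, 0.0, -1.0]]
force: [0.1, -0.5, 0.6]
opening: 0.628
time_s: 27.45
position: [0.4053, 0.3743, 0.084]
tcp_rot: [[1.0, 0.03, 0.001], [0.03, -1.0, 0.0], [0.001, -0.0, -1.0]]
force: [-0.5, -0.1, 5.6]
opening: 0.36
time_s: 28.55
position: [0.4047, 0.3741, 0.2436]
tcp_rot: [[1.0, 0.03, -0.0], [0.03, -1.0, -0.0], [-0.0, 0.0, -1.0]]
force: [0.2, 0.0, -3.1]
opening: 0.363
[2.01322739e-01 5.48030989e-01 7.23576390e-06]
```

View pics/m6.png

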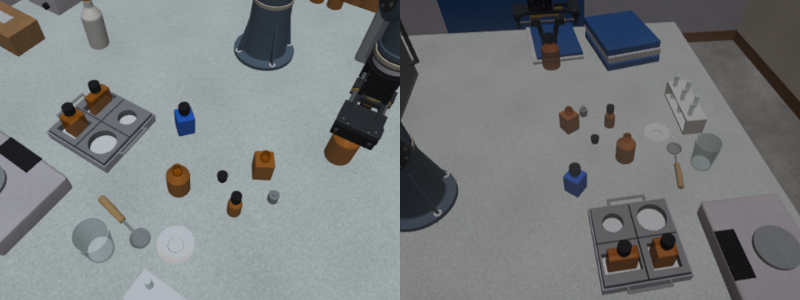

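```bash
python3 -m crank '[[[0.4,1,0],[0,0,0]],[[0.7,2,0],[0,0,0]],[[1,2.7,0],[0,0,0]],[[1,2.7,0],[0,0,0]],[[1,2.7,0],[0,0,0]],[[1,2.7,0],[0,0,0]],[[1,2.7,0],[0,0,0]],[[1,2.7,0],[0,0,0]],[[1,2.7,0],[0,0,0]],[[1,2.7,0],[0,0,0]],[[1,2.7,0],[0,0,0]],[[1,2.7,0],[0,0,0]]]' && python3 -m crank '[[[1,2.7,0],[0,0,0]],[[1,2.7,0],[0,0,0]],[[1,2.7,0],[0,0,0]],[[1,2.7,0],[0,0,0]],[[1,2.7,0],[0,0,0]],[[1,2.7,0],[0,0,0]],[[1,2.7,0],[0,0,0]],[[0.7,2,0],[0,0,0]],[[0.4,1,0],[0,0,0]],[[0,0,0],[0,0,0]],[[0,0,0],[0,0,0]]]'; python3 - <<'E'
from h import *
s=read_state();print(s["tcp_rot"].T@(np.array([.6224,-.1677,s["position"][2]])-s["position"]))
E
```

```text
time_s: 29.85
position: [0.5247, 0.0757, 0.2427]
tcp_rot: [[1.0, 0.03, -0.002], [0.03, -1.0, -0.0], [-0.002, 0.0, -1.0]]
force: [0.7, -0.4, -2.1]
opening: 0.362
time_s: 30.95
position: [0.6117, -0.1379, 0.2431]
tcp_rot: [[1.0, 0.03, -0.002], [0.03, -1.0, 0.002], [-0.002, -0.002, -1.0]]
force: [-0.9, 0.5, -2.8]
opening: 0.359
[ 9.82235369e-03  3.01308681e-02 -6.34504186e-05]
```

```bash
python3 -m crank '[[[0.4,1.2,0],[0,0,0]],[[0.4,1.2,0],[0,0,0]],[[0.2,0.6,0],[0,0,0]],[[0,0,0],[0,0,0]],[[0,0,1],[0,0,0]],[[0,0,2],[0,0,0]],[[0,0,2],[0,0,0]],[[0,0,2],[0,0,0]],[[0,0,1.5],[0,0,0]],[[0,0,1],[0,0,0]],[[0,0,0],[0,0,0]]]' && python3 - <<'E'
from h import *
s=read_state();print(s["tcp_rot"].T@(np.array([.6224,-.1677,s["position"][2]])-s["position"]))
b=capture("scene");crop(b,55,50,205,220,3.5,"p3")
E
```

```text
time_s: 32.05
position: [0.6219, -0.1676, 0.1464]
tcp_rot: [[1.0, 0.03, -0.004], [0.03, -1.0, 0.002], [-0.004, -0.002, -1.0]]
force: [-0.0, 0.3, -2.9]
opening: 0.36
[ 4.61628789e-04  8.74230468e-05 -2.00883152e-06]
```

View pics/p3.png

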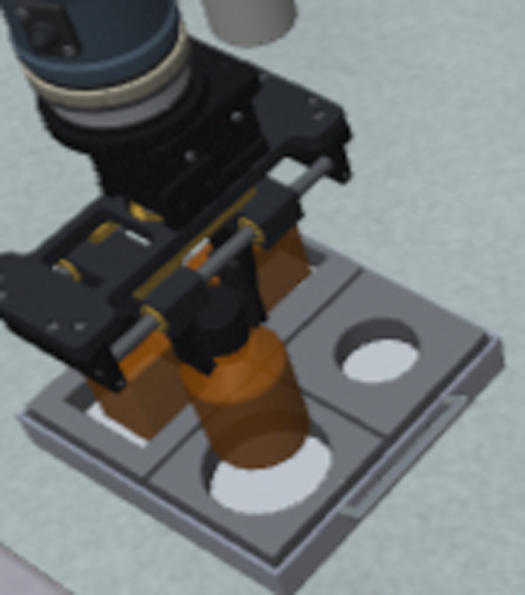

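```bash
python3 -m crank '[[[0,0,1],[0,0,0]],[[0,0,1],[0,0,0]],[[0,0,1],[0,0,0]],[[0,0,0.7],[0,0,0]],[[0,0,0.4],[0,0,0]],[[0,0,0.2],[0,0,0]],[[0,0,0],[0,0,0]]]';python3 -m crank '[[[0,0,0.2],[0,0,0]],[[0,0,0.1],[0,0,0]],[[0,0,0],[0,0,0]]]';python3 -m crank '[[[0,0,0.1],[0,0,0]],[[0,0,0],[0,0,0]]]'
```

```text
time_s: 32.8
position: [0.6233, -0.1685, 0.1053]
tcp_rot: [[1.0, 0.03, -0.0], [0.03, -1.0, 0.0], [-0.0, -0.0, -1.0]]
force: [-0.4, -0.2, -2.9]
opening: 0.359
time_s: 33.1
position: [0.6234, -0.1685, 0.1026]
tcp_rot: [[1.0, 0.03, 0.0], [0.03, -1.0, -0.0], [0.0, 0.0, -1.0]]
force: [0.2, -0.7, -2.4]
opening: 0.361
time_s: 33.3
position: [0.6233, -0.1685, 0.1016]
tcp_rot: [[1.0, 0.03, -0.0], [0.03, -1.0, 0.0], [-0.0, -0.0, -1.0]]
force: [-0.7, -0.0, -2.4]
opening: 0.358
```

```bash
python3 -m crank '[[[0,0,0.1],[0,0,0]],[[0,0,0.1],[0,0,0]],[[0,0,0],[0,0,0]]]';python3 -m crank '[[[0,0,0.1],[0,0,0]],[[0,0,0],[0,0,0]]]';python3 -m crank '[[[0,0,0.1],[0,0,0]],[[0,0,0],[0,0,0]]]'
```

```text
time_s: 33.6
position: [0.6232, -0.1684, 0.0993]
tcp_rot: [[1.0, 0.03, -0.0], [0.03, -1.0, 0.0], [-0.0, -0.0, -1.0]]
force: [0.0, -0.3, -3.0]
opening: 0.354
time_s: 33.8
position: [0.6233, -0.1685, 0.0984]
tcp_rot: [[1.0, 0.03, -0.0], [0.03, -1.0, 0.0], [-0.0, -0.0, -1.0]]
force: [-0.2, -0.7, -2.6]
opening: 0.354
time_s: 34.0
position: [0.6234, -0.1686, 0.0981]
tcp_rot: [[1.0, 0.03, 0.0], [0.03, -1.0, -0.0], [0.0, 0.0, -1.0]]
force: [-0.9, 0.1, 1.3]
opening: 0.357
```

```bash
python3 -m crank '[[[0,0,0],[0,0,0]],[[0,0,0],[0,0,0]],[[0,0,0],[0,0,0]],[[0,0,0],[0,0,0]],[[0,0,0],[0,0,0]]]' -0.26 && python3 -m crank '[[[0,0,-1],[0,0,0]],[[0,0,-2.5],[0,0,0]],[[0,0,-3],[0,0,0]],[[0,0,-3],[0,0,0]],[[0,0,-3],[0,0,0]],[[0,0,-0.5],[0,0,0]],[[0,0,0],[0,0,0]]]' && python3 -m crank '[[[-0.2,-2.5,0],[0,0,0]],[[-0.25,-3.5,0],[0,0,0]],[[-0.25,-3.5,0],[0,0,0]],[[-0.25,-3.5,0],[0,0,0]],[[-0.25,-3.5,0],[0,0,0]],[[-0.25,-3.5,0],[0,0,0]],[[-0.25,-3.5,0],[0,0,0]],[[-0.25,-3.5,0],[0,0,0]],[[-0.25,-3.5,0],[0,0,0]],[[-0.25,-3.5,0],[0,0,0]],[[-0.25,-3,0],[0,0,0]],[[0,0,0],[0,0,0]]]'; python3 - <<'E'
from h import *
s=read_state();print(s["tcp_rot"].T@(np.array([.583,.2265,s["position"][2]])-s["position"]))
w=capture("wrist");cv2.imwrite("pics/w4.png",bgr(w));print(proj(w,[.583,.2265,.088]))
a=capture("side");crop(a,215,200,415,360,4,"p4")
E
```

```text
time_s: 34.5
position: [0.6234, -0.1685, 0.0975]
tcp_rot: [[1.0, 0.03, 0.0], [0.03, -1.0, -0.0], [0.0, 0.0, -1.0]]
force: [0.2, -0.2, 0.0]
opening: 0.619
time_s: 35.2
position: [0.624, -0.1688, 0.2293]
tcp_rot: [[1.0, 0.03, 0.003], [0.03, -1.0, -0.001], [0.003, 0.002, -1.0]]
force: [-0.4, -0.8, -0.2]
opening: 0.631
time_s: 36.4
position: [0.583, 0.204, 0.2255]
tcp_rot: [[0.999, 0.034, -0.004], [0.034, -0.999, 0.001], [-0.004, -0.001, -1.0]]
force: [-0.2, -0.3, -0.2]
opening: 0.632
[ 7.29091727e-04 -2.24540036e-02  1.85592598e-05]
[259.44651836 159.41468712]
```

View pics/w4.png

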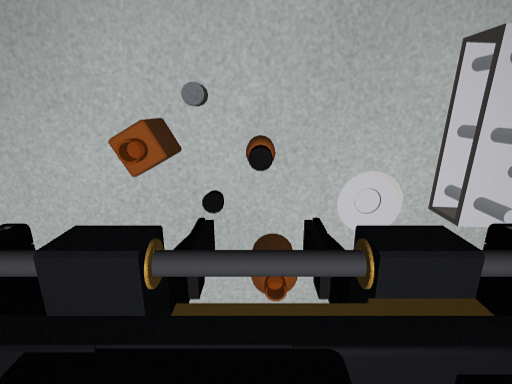

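View pics/p4.png

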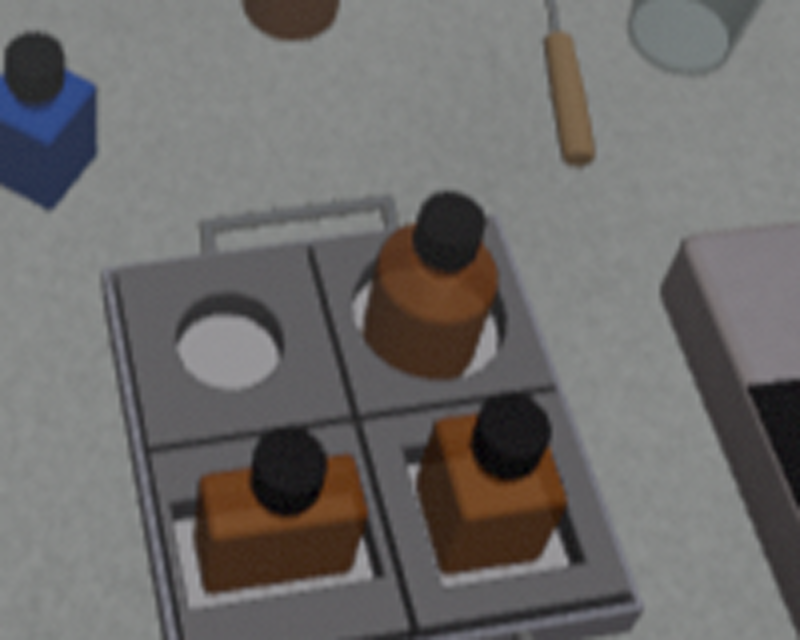

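```bash
python3 -m crank '[[[0.1,-1.2,0],[0,0,0]],[[0.05,-1.05,0],[0,0,0]],[[0,0,2],[0,0,0]],[[0,0,2.5],[0,0,0]],[[0,0,2.5],[0,0,0]],[[0,0,2.5],[0,0,0]],[[0,0,2.5],[0,0,0]],[[0,0,2],[0,0,0]],[[0,0,1.5],[0,0,0]],[[0,0,1],[0,0,0]],[[0,0,0],[0,0,0]]]' -0.26 && python3 -m crank '[[[0,0,0],[0,0,0]],[[0,0,0],[0,0,0]],[[0,0,0],[0,0,0]],[[0,0,0],[0,0,0]],[[0,0,0],[0,0,0]],[[0,0,0],[0,0,0]],[[0,0,0],[0,0,0]],[[0,0,0],[0,0,0]]]' 1 && python3 -m crank '[[[0,0,-0.5],[0,0,0]],[[0,0,-1],[0,0,0]],[[0,0,-1.5],[0,0,0]],[[0,0,-2],[0,0,0]],[[0,0,-2.5],[0,0,0]],[[0,0,-2.5],[0,0,0]],[[0,0,-2.5],[0,0,0]],[[0,0,-2],[0,0,0]],[[0,0,-1],[0,0,0]],[[0,0,-0.5],[0,0,0]],[[0,0,0],[0,0,0]]]'; python3 - <<'E'
from h import *
s=read_state();print(s["tcp_rot"].T@(np.array([.5224,-.1703,s["position"][2]])-s["position"]))
b=capture("scene");a=capture("side")
cv2.imwrite("pics/m7.png",np.hstack([cv2.resize(bgr(b),(400,300)),cv2.resize(bgr(a),(400,300))]))
E
```

```text
time_s: 37.6
position: [0.5854, 0.2228, 0.0613]
tcp_rot: [[1.0, 0.03, -0.002], [0.03, -1.0, -0.0], [-0.002, 0.0, -1.0]]
force: [-0.1, -0.2, -0.4]
opening: 0.627
time_s: 38.4
position: [0.5863, 0.2231, 0.063]
tcp_rot: [[1.0, 0.03, 0.001], [0.03, -1.0, 0.0], [0.001, -0.0, -1.0]]
force: [-1.2, 0.1, 3.7]
opening: 0.289
time_s: 39.5
position: [0.5861, 0.2231, 0.223]
tcp_rot: [[1.0, 0.03, 0.001], [0.03, -1.0, 0.0], [0.001, -0.0, -1.0]]
force: [-0.0, 0.5, -0.7]
opening: 0.288
[-7.54520175e-02  3.91274402e-01 -1.07126126e-04]
```

View pics/m7.png

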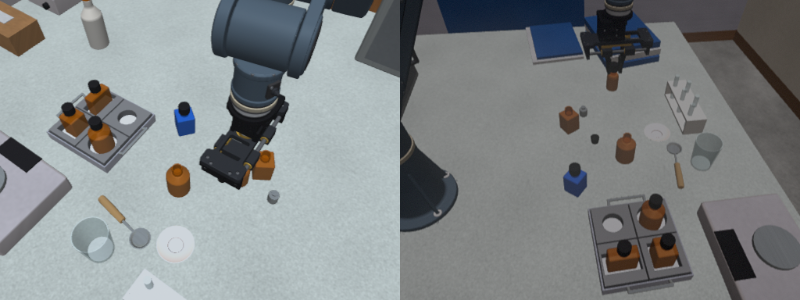

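```bash
python3 -m crank '[[[-0.2,1,0],[0,0,0]],[[-0.4,2,0],[0,0,0]],[[-0.5,2.7,0],[0,0,0]],[[-0.5,2.7,0],[0,0,0]],[[-0.5,2.7,0],[0,0,0]],[[-0.5,2.7,0],[0,0,0]],[[-0.5,2.7,0],[0,0,0]],[[-0.5,2.7,0],[0,0,0]],[[-0.5,2.7,0],[0,0,0]],[[-0.5,2.7,0],[0,0,0]],[[-0.5,2.7,0],[0,0,0]],[[-0.5,2.7,0],[0,0,0]]]' && python3 -m crank '[[[-0.5,2.7,0],[0,0,0]],[[-0.5,2.7,0],[0,0,0]],[[-0.4,2,0],[0,0,0]],[[-0.3,1,0],[0,0,0]],[[0,0,0],[0,0,0]],[[0,0,0],[0,0,0]]]'; python3 - <<'E'
from h import *
s=read_state();print(s["tcp_rot"].T@(np.array([.5224,-.1733,s["position"][2]])-s["position"]))
E
```

```text
time_s: 40.8
position: [0.5379, -0.08, 0.2217]
tcp_rot: [[1.0, 0.03, -0.002], [0.03, -1.0, 0.0], [-0.002, -0.0, -1.0]]
force: [-0.6, -0.1, -1.4]
opening: 0.288
time_s: 41.4
position: [0.5241, -0.1624, 0.2221]
tcp_rot: [[1.0, 0.03, -0.001], [0.03, -1.0, 0.001], [-0.001, -0.001, -1.0]]
force: [-0.1, 1.1, 0.1]
opening: 0.293
[-2.04974311e-03  1.08361968e-02 -1.11762899e-05]
```

```bash
python3 -m crank '[[[-0.1,0.6,0],[0,0,0]],[[-0.1,0.5,0],[0,0,0]],[[0,0,0],[0,0,0]],[[0,0,1],[0,0,0]],[[0,0,2],[0,0,0]],[[0,0,2],[0,0,0]],[[0,0,2],[0,0,0]],[[0,0,1.5],[0,0,0]],[[0,0,1],[0,0,0]],[[0,0,0],[0,0,0]]]' && python3 - <<'E'
from h import *
s=read_state();print(s["tcp_rot"].T@(np.array([.5224,-.1733,s["position"][2]])-s["position"]))
b=capture("scene");crop(b,55,50,205,220,3.5,"p5")
E
```

```text
time_s: 42.4
position: [0.5219, -0.1732, 0.1258]
tcp_rot: [[1.0, 0.03, -0.003], [0.03, -1.0, 0.002], [-0.003, -0.002, -1.0]]
force: [-0.3, 0.1, -0.2]
opening: 0.288
[ 5.06600927e-04  7.36723161e-05 -1.76046812e-06]
```

View pics/p5.png

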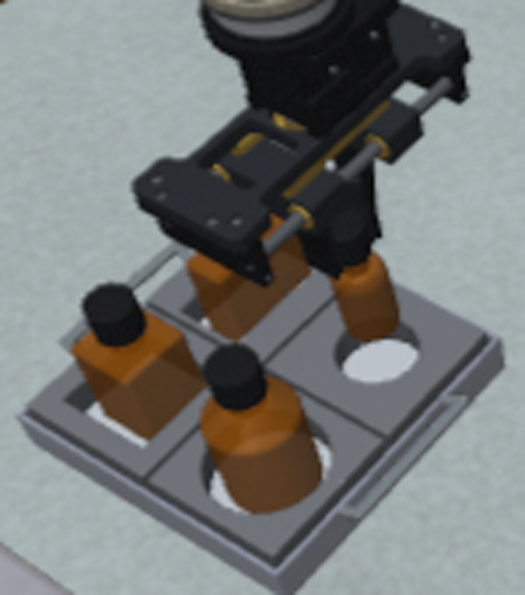

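Bottle is held above its small pocket, bottom at (370,335) over the hole at (378,352). Lowering.

```bash
python3 -m crank '[[[0,0,1],[0,0,0]],[[0,0,1],[0,0,0]],[[0,0,1],[0,0,0]],[[0,0,0.7],[0,0,0]],[[0,0,0.5],[0,0,0]],[[0,0,0.3],[0,0,0]],[[0,0,0],[0,0,0]]]';python3 -m crank '[[[0,0,0.2],[0,0,0]],[[0,0,0],[0,0,0]]]';python3 -m crank '[[[0,0,0.1],[0,0,0]],[[0,0,0],[0,0,0]]]';python3 -m crank '[[[0,0,0.1],[0,0,0]],[[0,0,0],[0,0,0]]]'
```

```text
time_s: 43.15
position: [0.5228, -0.1739, 0.0821]
tcp_rot: [[1.0, 0.03, -0.001], [0.03, -1.0, 0.0], [-0.001, -0.0, -1.0]]
force: [0.2, 0.3, -0.3]
opening: 0.289
time_s: 43.35
position: [0.5231, -0.1741, 0.0806]
tcp_rot: [[1.0, 0.03, 0.0], [0.03, -1.0, -0.0], [0.0, 0.0, -1.0]]
force: [-0.0, 0.3, -0.1]
opening: 0.289
time_s: 43.55
position: [0.523, -0.1741, 0.0797]
tcp_rot: [[1.0, 0.03, 0.0], [0.03, -1.0, -0.0], [0.0, 0.0, -1.0]]
force: [-0.6, -1.2, -0.5]
opening: 0.291
time_s: 43.75
position: [0.5229, -0.174, 0.0785]
tcp_rot: [[1.0, 0.03, -0.0], [0.03, -1.0, 0.0], [-0.0, -0.0, -1.0]]
force: [0.7, 0.2, -1.4]
opening: 0.293
```

```bash
python3 -m crank '[[[0,0,0.1],[0,0,0]],[[0,0,0],[0,0,0]]]';python3 -m crank '[[[0,0,0.1],[0,0,0]],[[0,0,0],[0,0,0]]]'
```

```text
time_s: 43.95
position: [0.5229, -0.174, 0.0774]
tcp_rot: [[1.0, 0.03, -0.0], [0.03, -1.0, 0.0], [-0.0, -0.0, -1.0]]
force: [0.2, -0.2, -2.0]
opening: 0.292
time_s: 44.15
position: [0.523, -0.1741, 0.077]
tcp_rot: [[1.0, 0.03, 0.0], [0.03, -1.0, -0.0], [0.0, 0.0, -1.0]]
force: [-0.2, 0.6, 2.9]
opening: 0.293
```

```bash
python3 -m crank '[[[0,0,0],[0,0,0]],[[0,0,0],[0,0,0]],[[0,0,0],[0,0,0]],[[0,0,0],[0,0,0]],[[0,0,0],[0,0,0]]]' -0.26 && python3 -m crank '[[[0,0,-1],[0,0,0]],[[0,0,-2.5],[0,0,0]],[[0,0,-3],[0,0,0]],[[0,0,-3],[0,0,0]],[[0,0,-3],[0,0,0]],[[0,0,-3],[0,0,0]],[[0,0,0],[0,0,0]]]' && python3 -m crank '[[[0,-3,0],[0,0,0]],[[0,-3,0],[0,0,0]],[[0,-3,0],[0,0,0]],[[0,-3,0],[0,0,0]],[[0,-3,0],[0,0,0]],[[0,-3,0],[0,0,0]],[[0,-3,0],[0,0,0]],[[0,-3,0],[0,0,0]],[[0,0,0],[0,0,0]],[[0,0,0],[0,0,0]]]'; python3 - <<'E'
from h import *
a=capture("side");b=capture("scene");crop(a,215,200,415,360,4,"p6");crop(b,55,80,205,220,5,"p7")
cv2.imwrite("pics/m8.png",np.hstack([cv2.resize(bgr(b),(400,300)),cv2.resize(bgr(a),(400,300))]))
cen=np.array([.5737,-.219]);
pk={"round":(.6224,-.1677,.122-.008+.008),"small":(.5224,-.1703,0),"square":(.625,-.2677,0),"flat":(.525,-.2703,0)}
H={"round":.100,"small":.076,"square":.09,"flat":.09}
for n in pk:
  for nm,c in(("scene",b),("side",a)):
    z=H[n]+.014;uv=np.round(proj(c,[pk[n][0],pk[n][1],z])).astype(int)
    p=c["pixels"];g=(p.max(2)<62).astype(np.uint8);r=16
    w=g[uv[1]-r:uv[1]+r+1,uv[0]-r:uv[0]+r+1];k,l,st,ce=cv2.connectedComponentsWithStats(w,connectivity=4);i=l[r,r]
    x,y,ww,hh,A=st[i];q=ray(c,(uv[0]-r+x+(ww-1)/2,uv[1]-r+y+(hh-1)/2),z)
    print(n,nm,(int(ww),int(hh)),((q[:2]-pk[n][:2])*1000).round(1))
E
```

```text
time_s: 44.65
position: [0.5229, -0.174, 0.0764]
tcp_rot: [[1.0, 0.03, -0.0], [0.03, -1.0, 0.0], [-0.0, -0.0, -1.0]]
force: [-0.2, 0.3, -0.2]
opening: 0.604
time_s: 45.35
position: [0.5256, -0.1754, 0.2367]
tcp_rot: [[1.0, 0.03, 0.009], [0.03, -1.0, -0.005], [0.009, 0.006, -1.0]]
force: [1.0, 0.3, 0.5]
opening: 0.631
time_s: 46.35
position: [0.5152, 0.0663, 0.2312]
tcp_rot: [[0.999, 0.032, -0.001], [0.032, -0.999, -0.0], [-0.001, 0.0, -1.0]]
force: [-0.6, -0.1, 0.0]
opening: 0.628
round scene (21, 19) [ 0.7 -1.6]
round side (18, 20) [-1.4 -1.1]
small scene (13, 16) [-1.2  2.3]
small side (14, 17) [-4.3  0.6]
square scene (18, 18) [-1.  1.]
square side (20, 22) [-1.  -1.2]
flat scene (16, 17) [1.1 2. ]
flat side (20, 23) [-1.6 -0.5]
```

View pics/p6.png

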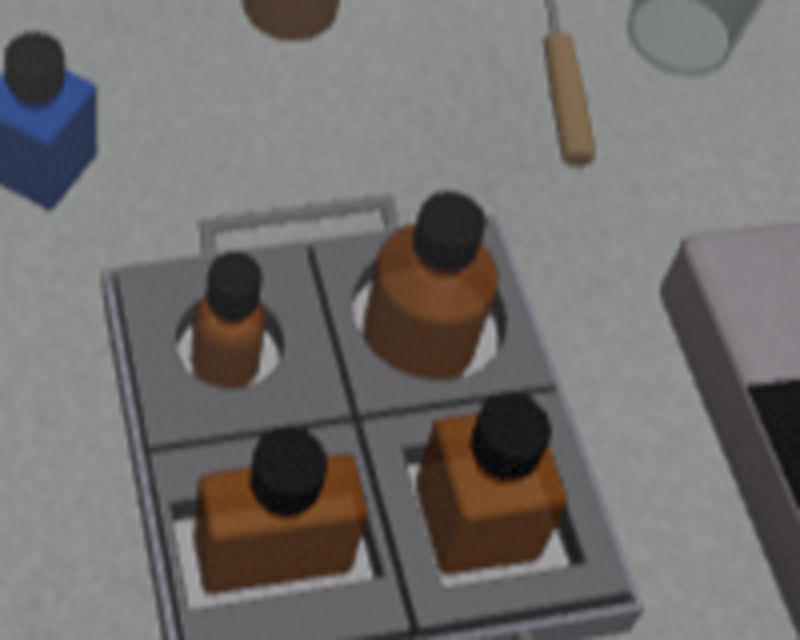

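View pics/p7.png

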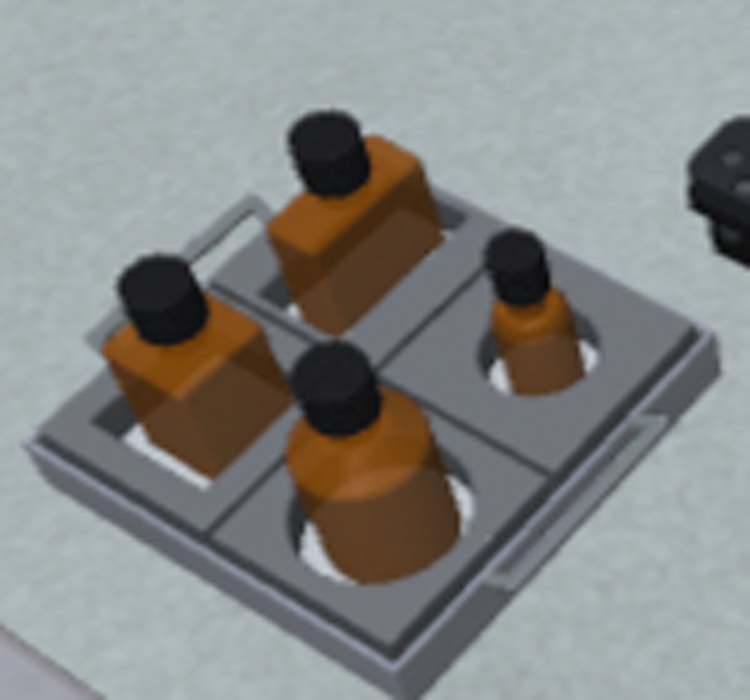

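View pics/m8.png

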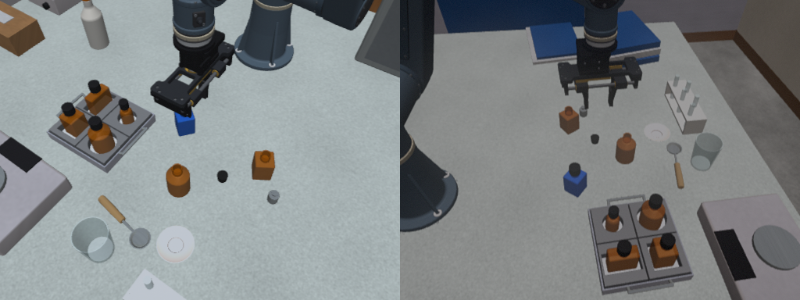

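All four bottles are upright in their pockets, with cap centres within about 5 mm of the pocket centres. The open bottles haven't moved, and the arm is clear of everything.

```bash
python3 -c "
from rig import bot
print(bot.hand_in())"
```

```text
the job is handed in; nothing more can be done
None
```

I picked each of the four capped bottles up by its cap and set it upright in its own pocket, then handed the job in at about 46 s of the 102 s allowed. No verdict was reported.

- **Seating:** I lowered each bottle until it touched the pocket floor. In every case that was 14 mm above its height on the table, which is where the floor should be.
- **Position:** from two camera views, the cap centres are within about 3 mm of the pocket centres. The exception is small_bottle, which is about 4 mm off in the side view and 2.6 mm in the scene view. That is well inside the 14 mm limit.
- **Camera disagreement:** the two cameras disagreed by up to about 3 mm, slightly more than the stated calibration, so I used the average.
- **Other bottles:** the two open bottles and the blue look-alike look upright and unmoved. I checked this by eye, not by measurement.
- **Arm:** it finished empty and clear of everything. No check failed.

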